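# Load the crystal viewer and hold its loupe collar home

## Robot

A 6-joint arm with a two-finger parallel gripper is mounted at the origin on the work surface. World frame = base frame: x ahead of the robot, y to its left, z up, the work surface at z = 0. Lengths are in m, angles in rad, forces in N, time in s.
With the tool pointing down it reaches from about 0.3 to 0.775 m from the base axis. Payload 14.6 kg.
Tool frame: the origin (TCP) lies at the very end of the fingers, on their centre line; the grasp point (between the pads) lies 19 mm behind it (env.grasp_offset is the distance from the TCP to the grasp point, in m); z points along the fingers, y is the line along which they close (so a half turn about z gives the same grasp; the last joint's range is limited). The gripper opens to 94 mm and grips with 3 to 60 N. Pads are 16 mm wide; open, the fingers measure 119 mm over their backs; the gripper's body (75 mm by 177 mm) begins 78 mm behind the grasp point.
Start: joints at [1.045, 0.3, 1.521, -0, 1.321, -0.067], TCP at [0.244, 0.493, 0.179] pointing down, gripper open.
Joint ranges: [-3.03, 3.03], [-0.79, 2.21], [0.23, 2.52], [-1.04, 4.18], [0, 3.07], [-2.55, 2.55]. Speed limits (rad/s): [2.22, 2.22, 2.57, 3.14, 3.14, 3.14].

## Interface

Orientations are given as a unit quaternion [x, y, z, w].
In Python, from rig import get_obs, read_camera, env, spotter gives the robot as it stands.
- The arm moves only by the shell command python3 -m inch 'ROWS' [FORCE]. ROWS is rows parted by semicolons, their numbers by spaces, 1 to 5 of them, each of 7 numbers: a rotation vector rx, ry, rz in rad, then dx, dy, dz in m, then the finger opening in m; each row is the pose to reach, as a shift and turn from the pose commanded when the command began, along the tool's axes at that moment; what a row does not reach only later rows make up. A row lasts 1/12 s, in which the tool goes at most 0.0417 m and 0.125 rad, less where a joint would pass 70% of its speed; a pose out of reach is approached as far as the arm can. The fingers move at their own pace and stop on an object; FORCE is the grip in N (left out, the last holds). Time passes only in rows, so rows that do not move let the fingers close. It prints the time, the measured TCP pose, the force, the opening and the grip force at its end.
- get_obs(): the state, without advancing time (a new reading comes with each control period).
- read_camera(name): name is "scene" or "top" or "wrist"; returns a dict with "img" (384x512x3 uint8, red, green, blue), "z_map" (384x512 float32, m along the optical axis (not along the pixel's ray), 0 where there is no reading), "camera_matrix" (3x3 intrinsics, pixels), "pose" (4x4, takes a point from camera to world coordinates). Camera axes: x right, y down, z forward; pixel columns grow to the right and rows downward; lengths in m; the calibration is good to about 2 mm. A picture is of the moment at which its call begins.
- env.close_job(): hands the job in; it is judged then, once.
Trained networks look in the newest picture that a camera, given by its name, has taken for a name from the list of things; names that differ only in an ending like _2 or _b are one class to them, and where a whole thing is asked for, a point or a joint stands for the part that bears it (a point fixed in the world has none). Each returns a list of dicts, best first, with "score" (0 to 1); they miss things now and then, are a little off and sometimes report something else, mostly with a low value. They report only what shows in the picture. A call takes as long as a camera call. They do not tell look-alikes from the thing itself.
- spotter.outline_of(name, camera): "pixels" (384x512 bool, what is visible of it) and "bbox" ([left, top, right, bottom] in pixels, round what is visible of it).
The state is a dict: "time_s": time; "qpos": joint angles; "joint_velocities": joint speeds; "joint_torque": joint torques, N m; "tcp_pos": TCP position; "orientation": TCP orientation; "force": force on the tool from outside, world axes, zero at the start; "wrist_torque": the same for the moment, N m; "opening": finger opening in m; "grasp_force": force on a finger pad.
Only numpy, scipy, OpenCV 4.12 (cv2) and the standard library are available. Lean on these libraries where they do the work, as an engineer would, in place of code of your own. Each camera call takes 0.05 s, during which the arm holds its last target. There are 200 camera calls.

## Task

Pick the pointed crystal out of the pocket tray and stand it upright in the cup on top of the viewing stand. Then put the knurled loupe collar over the stand's barrel, turn it until the keyways hidden inside it drop over the barrel's pins, and push it down fully home against its spring, flush on the base. Finish while still gripping the collar and holding it down home; leave the other stones where they are.

Things in the scene. Friction and masses are not known exactly. Their poses are not given: they have to be found in the camera images.
- crystal: Six-sided quartz crystal, pointed top, standing in one of the tray's pockets, up to 4 mm off its centre; the only pointed thing there. 12.5 mm across flats, 14.4 mm across corners, 26 mm tall (straight sides up to 20 mm, then the point), 14 g. Origin: centre of underside, z up; its pairs of flats face along its own x axis and at 60 and 120 degrees to it.
- tray: Fixed white pocket tray 104 x 156 x 14 mm on the table, six square pockets 24 mm wide and 10 mm deep (floors 4 mm above the table), centres at x = -24 and +24 mm, y = -50, 0 and +50 mm of its own axes. Origin: centre of its underside, on the table.
- stand: Fixed round viewing stand: base puck of radius 44 mm, flat top 24 mm above the table; on it an upright barrel of radius 20 mm, top 53 mm above the table, the last 7 mm tapering to radius 17 mm. Origin: centre of its underside, on the table; z up its axis; its own x axis means nothing.
- cup (a point): Centre of the floor of the round cup in the barrel's top, where the crystal is to stand: on the stand's axis, 46 mm above the table. The cup is 19 mm wide and 7 mm deep.
- pin_level (a point): Point on the stand's axis at the height of the pins' tops, 38 mm above the table. Three pins at 120 degrees, 4 mm thick, stick out 4 mm from the barrel; how they are turned about the axis differs every time and is not told. A collar not yet keyed rests on them by its lower edge; keyed, it drops freely 6 mm onto the spring ring.
- seat (a point): Point on the stand's axis on the base's flat top, 24 mm above the table: the collar is home when its lower edge (its origin) is here, stopped by the base. A steel spring ring around the barrel's foot stands 8 mm proud of the seat and sinks flush when pressed: 4 N at first touch, 8 N when flush; it lifts the collar again if let go.
- collar: Loose knurled cap with a glass window in its top, open end down on the table: 58 mm diameter, 56 mm tall, 0.13 to 0.21 kg. Origin: centre of its open lower end; z up. Bore 42 mm, 1 mm clear of the barrel. Three hidden keyways inside at 120 degrees, 7 mm wide, direction not told: turn up to 120 degrees, either way, with a push of 2 to 5 N to find the pins (fit: 4 degrees either way).
- stone_a: Flat rounded tumbled stone, 19 mm across, 12 mm tall, loose in another tray pocket (top 2 mm above the tray). Leave it. Origin: centre of its underside.
- stone_b: Flat rounded tumbled stone, 17 mm across, 12 mm tall, loose in another tray pocket (top 2 mm above the tray). Leave it. Origin: centre of its underside.
- geode: Domed lump of stone on the table beyond the stand, 80 mm across, 45 mm tall. Leave it. Origin: centre of its underside.
- rock: Rough rock specimen on the table beyond the stand, 75 x 55 x 62 mm. Leave it. Origin: centre of its underside.
Not all that is in view belongs to the job. What is shaped like the collar but red is not meant. What is shaped like the stand but blue is not meant.

How it is judged:
On the way, in this order (a step that is already met when the one before it is completed fails the run):
1. the crystal stands upright in the cup, let go (horizontal distance between crystal and stand below 0.006 m and z of crystal in the frame of stand between 0.044 and 0.0485 m and angle between crystal's own z axis and vertical below 0.2 rad and contact force between crystal and the fingers below 0.05 N), for 0.2 s.
2. the collar is on the barrel with its keyways dropped over the pins (horizontal distance between collar and stand below 0.004 m and z of collar in the frame of stand below 0.031 m), for 0.1 s.
At the end, for the whole second after the job is handed in: The collar is keyed over the pins and held by the fingers (contact force over 2 N), at rest, within 2 mm of its seat on the base, within 3 mm of the stand's axis and level within 0.06 rad, while the crystal stands in the cup beneath it, upright within 0.2 rad and within 6 mm of the axis (horizontal distance between collar and stand below 0.003 m and z of collar in the frame of stand below 0.026 m and angle between collar's own z axis and vertical below 0.06 rad and linear speed of collar below 0.01 m/s and contact force between collar and the fingers above 2 N and horizontal distance between crystal and stand below 0.006 m and z of crystal in the frame of stand between 0.044 and 0.0485 m and angle between crystal's own z axis and vertical below 0.2 rad); the arm keeps its last pose, push and grip.
It fails at once if another stone in the tray was disturbed (moved over 20 mm) (distance of any of stone_a, stone_b from where it was at the start of the episode above 0.02 m).
It fails at once if the geode or the rock was disturbed (moved over 20 mm) (distance of any of geode, rock from where it was at the start of the episode above 0.02 m).
It also fails if it takes over 72 s, if anything falls off the work surface, if the arm or the gripper's body presses on something with over 40 N, if the wrist force passes 120 N, or if a joint passes its speed limit or range.

## Working session

There is one attempt and no reset: what is moved stays moved. The work goes in short steps, Python scripts to look and compute and a shell command to move; the robot and the scene stay as the last step left them, time stands still between calls to the robot, and variables do not carry over. Pictures are saved under pics/ and viewed, at most 10 in all, crops included, and the job is handed in when it is done.

```bash
ls; mkdir -p pics; cat > h.py <<'E'
import numpy as np, cv2
from rig import get_obs, read_camera, env, spotter
from scipy.spatial.transform import Rotation as R
def cloud(c):
    z=c["z_map"]; K=c["camera_matrix"]; v,u=np.indices(z.shape)
    p=np.stack([(u-K[0,2])*z/K[0,0],(v-K[1,2])*z/K[1,1],z],-1)
    w=p@c["pose"][:3,:3].T+c["pose"][:3,3]; w[z==0]=np.nan
    return w
E
python3 - <<'E'
from h import *
o=get_obs(); print(o)
ims=[]
for n in ["top","scene"]:
    c=read_camera(n); w=cloud(c); np.savez("/tmp/"+n+".npz",w=w,img=c["img"])
    print(n,c["pose"][:3,3])
    im=c["img"][...,::-1].copy()
    for k in ["crystal","tray","stand","collar","stone_a","geode","rock"]:
        for d in spotter.outline_of(k,n)[:4]:
            m=d["pixels"]; q=w[m]; q=q[~np.isnan(q[:,0])]
            print(n,k,round(d["score"],2),d["bbox"],np.round(np.median(q,0),3) if len(q) else None, np.round(np.percentile(q[:,2],98),3) if len(q) else None, np.round(c["img"][m].mean(0)))
    cv2.imwrite(f"pics/{n}.png",im)
E
```

```text
pics
{'time_s': 0.0, 'qpos': array([ 1.04539714e+00,  3.00454128e-01,  1.52158394e+00, -2.81145518e-05,
        1.32067616e+00, -6.65997689e-02]), 'joint_velocities': array([1.33902208e-03, 1.57889728e-03, 1.18287940e-03, 1.60651998e-05,
       5.25529881e-04, 5.42856502e-04]), 'joint_torque': array([-1.31389224e-04, -5.31805015e+01, -3.52739990e+01,  7.08533311e-02,
        2.43817322e-02, -7.88016428e-05]), 'tcp_pos': array([0.24344475, 0.49286734, 0.17849444]), 'orientation': array([ 2.27389568e-01,  9.73803712e-01, -5.40374091e-04, -1.50554521e-04]), 'force': array([0.37613671, 0.33674122, 0.30296749]), 'wrist_torque': array([-0.04351979,  0.05717845, -0.03263328]), 'grasp_force': 0.0, 'opening': 0.09404860074872108}
top [ 0.41836791 -0.00722019  1.02301465]
top tray 0.89 [136.0, 191.7, 211.4, 246.9] [0.545 0.206 0.014] 0.018 [197. 203. 197.]
top stand 0.84 [303.1, 229.8, 335.9, 265.6] [ 0.51  -0.151  0.026] 0.055 [ 72. 100. 160.]
top stand 0.68 [244.8, 223.0, 279.8, 261.0] [ 0.51  -0.018  0.026] 0.055 [122. 120. 114.]
top collar 0.92 [355.2, 194.9, 384.8, 217.6] [ 0.614 -0.275  
[... 825 characters left out ...]
, 391.8, 198.8] [0.553 0.202 0.014] 0.017 [184. 178. 170.]
scene collar 0.75 [100.2, 180.4, 137.3, 216.9] [ 0.634 -0.279  0.052] 0.057 [135.  63.  59.]
scene collar 0.63 [109.0, 151.1, 139.8, 184.8] [ 0.537 -0.279  0.051] 0.057 [121. 118. 111.]
scene stone_a 0.48 [347.2, 175.2, 361.0, 180.5] [0.572 0.211 0.014] 0.017 [123.  79.  62.]
scene stone_a 0.45 [224.2, 147.7, 265.8, 185.0] [ 0.53  -0.023  0.025] 0.054 [101.  95.  92.]
scene geode 0.85 [139.6, 247.1, 180.3, 285.7] [ 0.782 -0.19   0.034] 0.045 [136. 107.  91.]
scene geode 0.16 [107.2, 150.8, 142.9, 186.0] [ 0.538 -0.278  0.05 ] 0.057 [119. 116. 109.]
scene rock 0.8 [288.1, 228.6, 323.4, 274.2] [0.785 0.065 0.041] 0.063 [127.  92.  76.]
```

```bash
python3 - <<'E'
import cv2,numpy as np
a=cv2.imread("pics/top.png")[110:280,120:400]; a=cv2.resize(a,None,fx=2.6,fy=2.6,interpolation=2)
b=cv2.imread("pics/scene.png")[130:230,90:400]; 
cv2.imwrite("pics/v1.png",a)
d=np.load("/tmp/top.npz"); w=d["w"]; img=d["img"].astype(int)
def fit(m):
    P=w[m][:,:2]; (c,r)=cv2.minEnclosingCircle(P.astype(np.float32)); return np.round(c,4),round(r,4),m.sum(),np.round(P.mean(0),4)
X,Y,Z=w[...,0],w[...,1],w[...,2]
near=lambda x,y,r:np.hypot(X-x,Y-y)<r
print("stand base",fit(near(.51,-.018,.06)&(abs(Z-.025)<.004)))
print("stand top",fit(near(.51,-.018,.06)&(Z>.048)))
print("collar top",fit(near(.519,-.276,.045)&(Z>.045)))
print("red",fit(near(.614,-.276,.045)&(Z>.045)))
t=near(.545,.206,.13)&(abs(Z-.0145)<.006)
print("tray",cv2.minAreaRect(w[t][:,:2].astype(np.float32)*1000))
print("crystal",fit(near(.545,.206,.1)&(Z>.021)),np.nanmax(np.where(near(.545,.206,.1),Z,0)))
E
```

```text
stand base (array([ 0.5112, -0.0185]), 0.0436, np.int64(592), array([ 0.5097, -0.0182]))
stand top (array([ 0.5113, -0.0186]), 0.0199, np.int64(164), array([ 0.5114, -0.0185]))
collar top (array([ 0.5204, -0.2802]), 0.0293, np.int64(511), array([ 0.5202, -0.2798]))
red (array([ 0.618 , -0.2795]), 0.0291, np.int64(480), array([ 0.6172, -0.279 ]))
tray ((546.3287963867188, 207.52630615234375), (105.47293090820312, 157.08401489257812), 21.06148910522461)
crystal (array([0.5408, 0.1525]), 0.0065, np.int64(26), array([0.5417, 0.1528])) 0.03244962781184946
```

View pics/v1.png

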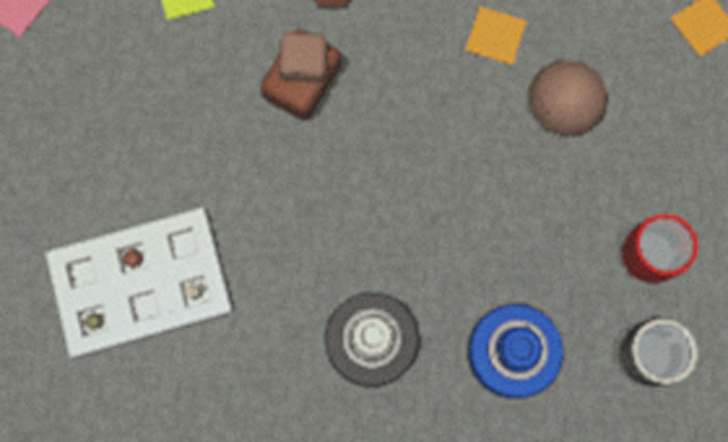

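The top view shows these candidates (full-image pixels):
- **Crystal:** a pale thing at (195,222) that stands proud at about 0.03 m. The tumbled stones are at (170,209) and (156,233).
- **Stand:** the dark/cream one at (263,240). The blue one at (318,244) is the decoy.
- **Collar:** the grey one at (375,245). The red one at (375,205) is the decoy.

I choose the pale crystal, dark stand and grey collar. Next I move the wrist camera close to check.

```bash
cat >> h.py <<'E'
def goal(x,y,z,yaw=None):
    """deltas in tool axes; yaw = world direction (deg) of tool y axis, mod 180 unless joint limit"""
    o=get_obs(); T=R.from_quat(o["orientation"]); d=T.inv().apply(np.array([x,y,z])-o["tcp_pos"])
    m=T.as_matrix(); cur=np.degrees(np.arctan2(m[1,1],m[0,1])); out=""
    if yaw is not None:
        dz=-(yaw-cur); dz=(dz+90)%180-90; out=f"rz {np.radians(dz):.3f} (alt {np.radians(dz)-np.sign(dz)*np.pi:.3f})"
    print("d",np.round(d,4),out,"yaw",round(cur,1),"tilt",np.round(m[:,2],4),"tcp",np.round(o["tcp_pos"],4),"q6",round(o["qpos"][5],3),"F",np.round(o["force"],2),"t",round(o["time_s"],2))
E
python3 - <<'E'
from h import *
c=read_camera("wrist"); o=get_obs()
T=R.from_quat(o["orientation"]); print("cam in tool",T.inv().apply(c["pose"][:3,3]-o["tcp_pos"]).round(4)); print((T.inv().as_matrix()@c["pose"][:3,:3]).round(3)); print(c["camera_matrix"])
goal(.541,.1525,.16,0)
E
```

```text
cam in tool [ 0.0689 -0.0004 -0.205 ]
[[ 0.    -0.971 -0.238]
 [ 1.    -0.     0.   ]
 [-0.    -0.238  0.971]]
[[271.99614286   0.         252.01564529]
 [  0.         271.99614286 192.69062444]
 [  0.           0.           1.        ]]
d [-0.4175 -0.1737  0.019 ] rz 1.112 (alt -2.030) yaw 63.7 tilt [-0.  0. -1.] tcp [0.2436 0.4931 0.179 ] q6 -0.067 F [-0.94  0.08 -0.51] t 0.85
```

```bash
python3 -m inch '0 0 0 -.037 -.0154 0 .09;0 0 0 -.074 -.031 0 .09;0 0 0 -.111 -.0463 0 .09;0 0 0 -.148 -.0617 0 .05;0 0 0 -.185 -.077 0 .05' && python3 -m inch '0 0 0 -.037 -.0154 0 .03;0 0 0 -.074 -.031 0 .03;0 0 0 -.111 -.0463 0 .03;0 0 0 -.148 -.0617 0 .03;0 0 0 -.185 -.077 0 .03' && python3 -m inch '0 0 0 -.037 -.0154 0 .03;0 0 0 -.047 -.0197 0 .03;0 0 0 -.047 -.0197 0 .03'
python3 - <<'E'
from h import *
goal(.541,.1525,.16,0)
c=read_camera("wrist"); w=cloud(c); np.savez("/tmp/w1.npz",w=w,img=c["img"])
cv2.imwrite("pics/w1.png",c["img"][...,::-1])
for d in spotter.outline_of("crystal","wrist"):
    q=w[d["pixels"]]; q=q[~np.isnan(q[:,0])]; print(d["score"],d["bbox"],np.median(q,0))
E
```

```text
time_s: 1.27
tcp_pos: [0.3762, 0.3406, 0.1792]
orientation: [0.227, 0.974, 0.0, 0.0]
force: [0.2, 0.6, -0.0]
opening: 0.0801
grasp_force: 0.0
time_s: 1.68
tcp_pos: [0.5082, 0.1894, 0.1793]
orientation: [0.227, 0.974, 0.0, 0.0]
force: [0.2, 0.5, -0.3]
opening: 0.0469
grasp_force: 0.0
time_s: 1.93
tcp_pos: [0.5418, 0.1505, 0.1786]
orientation: [0.229, 0.973, -0.0, -0.0]
force: [-0.7, 0.3, 0.4]
opening: 0.0307
grasp_force: 0.0
d [0.0016 0.0015 0.0186] rz 1.109 (alt -2.033) yaw 63.5 tilt [-5.e-04 -3.e-04 -1.e+00] tcp [0.5418 0.1505 0.1786] q6 -0.903 F [-0.73  0.35  0.35] t 1.93
0.5 [250.2, 177.7, 259.9, 183.4] [0.54033397 0.15305063 0.02502811]
```

View pics/w1.png

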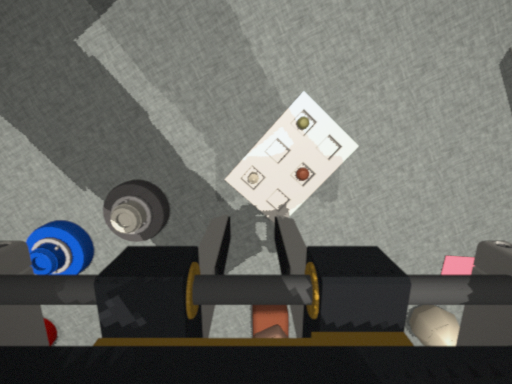

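The wrist picture shows the pale faceted crystal at (254,179). The red-brown and green stones are at (302,174) and (303,122), so the choice holds. I go lower for a close look.

```bash
python3 -m inch '0 0 0 -.012 0 .035 .03;0 0 0 -.024 0 .07 .03;0 0 0 -.036 0 .1 .03;0 0 0 -.04 0 .125 .03;0 0 0 -.04 0 .125 .03' 
python3 - <<'E'
from h import *
c=read_camera("wrist"); w=cloud(c); np.savez("/tmp/w2.npz",w=w,img=c["img"])
best=None
for d in spotter.outline_of("crystal","wrist"):
    q=w[d["pixels"]]; q=q[~np.isnan(q[:,0])]; print(d["score"],d["bbox"],np.median(q,0),len(q)); best=best or d
near=np.hypot(w[...,0]-.541,w[...,1]-.1525)<.013
for lo,hi in [(.017,.022),(.017,.04),(.024,.04),(.028,.04)]:
    m=near&(w[...,2]>lo)&(w[...,2]<hi); q=w[m]; cc,r=cv2.minEnclosingCircle(q[:,:2].astype(np.float32)); print(lo,hi,m.sum(),q.mean(0).round(4),np.round(cc,4),round(r,4))
m=near&(w[...,2]>.017); v,u=np.nonzero(m); print(u.min(),u.max(),v.min(),v.max())
a=max(0,int(v.mean())-35); b=int(u.mean())-45
cr=c["img"][a:a+70,b:b+90][...,::-1]; cv2.imwrite("pics/w2.png",cv2.resize(cr,None,fx=8,fy=8,interpolation=2)); print("crop origin",b,a)
E
```

```text
time_s: 2.45
tcp_pos: [0.5735, 0.1357, 0.0492]
orientation: [0.227, 0.974, -0.001, -0.003]
force: [-0.8, -0.3, -0.7]
opening: 0.0296
grasp_force: 0.0
0.47 [246.2, 158.5, 259.5, 173.5] [0.54085418 0.15223248 0.0251615 ] 211
0.017 0.022 8 [0.5397 0.155  0.0193] [0.5412 0.1545] 0.0064
0.017 0.04 206 [0.5418 0.1522 0.0253] [0.5421 0.1519] 0.0071
0.024 0.04 154 [0.5421 0.1521 0.0262] [0.5424 0.1519] 0.007
0.028 0.04 24 [0.542  0.1522 0.0289] [0.5423 0.152 ] 0.0025
219 288 158 349
crop origin 208 231
```

View pics/w2.png

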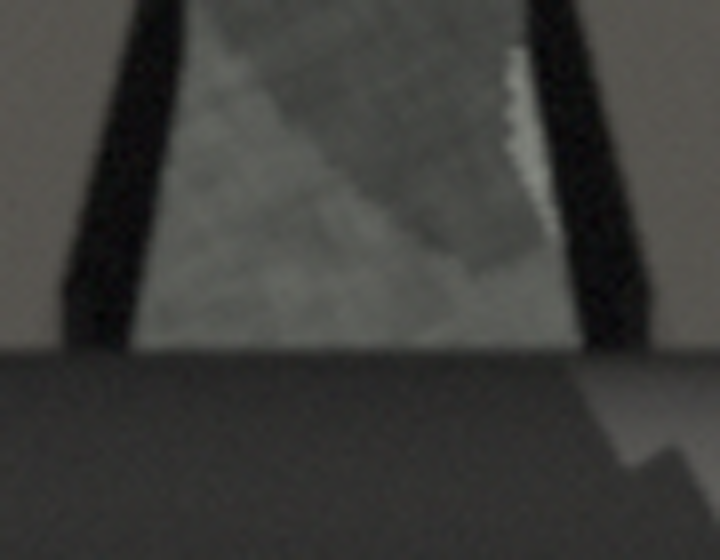

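The crop missed and shows only the fingers. I recrop at (253,166) and fit the six-sided point to the depth.

```bash
python3 - <<'E'
from h import *
from scipy.optimize import minimize
d=np.load("/tmp/w2.npz"); w=d["w"]; img=d["img"]
cv2.imwrite("pics/w2b.png",cv2.resize(img[141:191,213:293][...,::-1],None,fx=8,fy=8,interpolation=2))
near=np.hypot(w[...,0]-.542,w[...,1]-.152)<.009
m=near&(w[...,2]>.0215)&(np.indices(near.shape)[0]<200); q=w[m]*1000
f=lambda p:np.minimum(24+p[3],30+p[3]-6/6.25*np.max([(q[:,0]-p[0])*np.cos(p[2]+k*np.pi/3)+(q[:,1]-p[1])*np.sin(p[2]+k*np.pi/3) for k in range(6)],0)) 
def g(p):
    h=30+p[3]-.96*np.max([(q[:,0]-p[0])*np.cos(p[2]+k*np.pi/3)+(q[:,1]-p[1])*np.sin(p[2]+k*np.pi/3) for k in range(6)],0)
    return np.abs(q[:,2]-h).mean()
for y0 in range(0,60,10):
    r=minimize(g,[542,152,np.radians(y0),0],method="Nelder-Mead"); print(y0,np.round(r.x,2),np.degrees(r.x[2])%60,r.fun,len(q))
# outline yaw scan: hull of near-top points
P=(q-[542,152,0])[:,:2]
for a in range(0,60,10): print(a,[round(np.ptp(P@[np.cos(np.radians(a+k)),np.sin(np.radians(a+k))]),1) for k in (0,60,120)])
E
```

```text
0 [ 5.4218e+02  1.5196e+02  1.0000e-01 -2.0000e-01] 5.970495361861983 0.5732023897963928 200
10 [ 5.4231e+02  1.5214e+02 -2.4000e-01 -2.9000e-01] 46.04953486803367 0.5607229326186441 200
20 [ 5.4215e+02  1.5217e+02  8.1000e-01 -2.8000e-01] 46.246521121848176 0.5655217637532136 200
30 [5.4222e+02 1.5180e+02 5.3000e-01 0.0000e+00] 30.266344265703427 0.6374449591012911 200
40 [542.22 152.04   0.82  -0.  ] 47.19891153760702 0.6061898503237608 200
50 [542.24 152.01   0.83   0.  ] 47.76019657243172 0.6069488284012085 200
0 [np.float64(13.3), np.float64(13.1), np.float64(13.8)]
10 [np.float64(13.0), np.float64(13.3), np.float64(13.4)]
20 [np.float64(13.3), np.float64(13.7), np.float64(13.2)]
30 [np.float64(13.5), np.float64(13.7), np.float64(13.0)]
40 [np.float64(13.6), np.float64(13.6), np.float64(13.1)]
50 [np.float64(13.6), np.float64(13.9), np.float64(13.4)]
```

View pics/w2b.png

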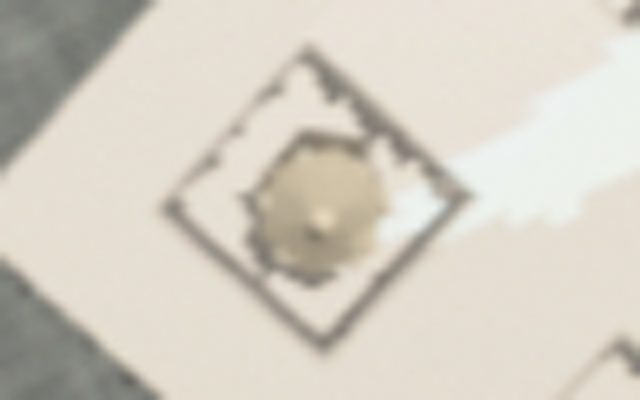

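The crop shows the pointed, faceted crystal at crop (320,210), near the middle of its pocket. I grasp at (0.542,0.152) with the tool y axis at about 51°.

```bash
python3 -m inch '0 0 .11 .017 0 -.005 .03;0 0 .22 .035 0 -.005 .03;0 0 .22 .035 0 -.005 .03;0 0 .22 .035 0 -.005 .03'
python3 - <<'E'
from h import *
goal(.542,.152,.016,51)
E
```

```text
time_s: 2.88
tcp_pos: [0.5454, 0.1517, 0.0616]
orientation: [0.331, 0.944, 0.001, 0.001]
force: [0.1, -0.2, -0.1]
opening: 0.03
grasp_force: 0.0
d [ 0.003  -0.002   0.0456] rz 0.006 (alt -3.136) yaw 51.3 tilt [ 3.4e-03  7.0e-04 -1.0e+00] tcp [0.5454 0.1517 0.0616] q6 -0.689 F [ 0.09 -0.17 -0.11] t 2.88
```

```bash
python3 -m inch '0 0 0 .0015 -.001 0.01 .03;0 0 0 .003 -.002 .025 .03;0 0 0 .003 -.002 .038 .03;0 0 0 .003 -.002 .038 .03;0 0 0 .003 -.002 .038 .03'
python3 - <<'E'
from h import *
goal(.542,.152,.016,51)
E
```

```text
time_s: 3.3
tcp_pos: [0.5415, 0.1506, 0.0207]
orientation: [0.332, 0.943, -0.0, -0.0]
force: [-0.8, -0.4, -0.3]
opening: 0.0303
grasp_force: 0.0
d [0.0004 0.0014 0.0047] rz 0.003 (alt -3.139) yaw 51.2 tilt [-9.e-04 -2.e-04 -1.e+00] tcp [0.5415 0.1506 0.0207] q6 -0.687 F [-0.81 -0.44 -0.25] t 3.3
```

```bash
python3 -m inch '0 0 0 0 .001 .0045 .03;0 0 0 0 .001 .0045 .02;0 0 0 0 .001 .0045 .01;0 0 0 0 .001 .0045 .008;0 0 0 0 .001 .0045 .006' 8; python3 -m inch '0 0 0 0 0 0 .005;0 0 0 0 0 0 .005;0 0 0 0 0 0 .005' 10
python3 - <<'E'
from h import *
goal(.542,.152,.016,51)
E
```

```text
time_s: 3.72
tcp_pos: [0.5422, 0.1516, 0.0169]
orientation: [0.333, 0.943, 0.0, 0.0]
force: [0.3, 0.5, -0.2]
opening: 0.008
grasp_force: 0.0
time_s: 3.97
tcp_pos: [0.5421, 0.1516, 0.0167]
orientation: [0.333, 0.943, 0.0, 0.0]
force: [-0.3, 0.6, -0.5]
opening: 0.0052
grasp_force: 0.0
d [0.0003 0.0002 0.0007] rz 0.002 (alt -3.140) yaw 51.1 tilt [ 2.e-04  0.e+00 -1.e+00] tcp [0.5421 0.1516 0.0167] q6 -0.684 F [-0.27  0.61 -0.55] t 3.97
```

```bash
python3 - <<'E'
from h import *
s=read_camera("scene"); w=cloud(s); t=read_camera("wrist"); ws=cloud(t)
a=cv2.resize(s["img"][130:210,290:400],(800,580)[:2],interpolation=2)[:, :]
a=cv2.resize(s["img"][130:200,290:386],(400,292),interpolation=2)
b=cv2.resize(t["img"][150:250,190:327],(400,292),interpolation=2)
cv2.imwrite("pics/c1.png",np.hstack([a,b])[...,::-1])
E
```

```text
(no output)
```

View pics/c1.png

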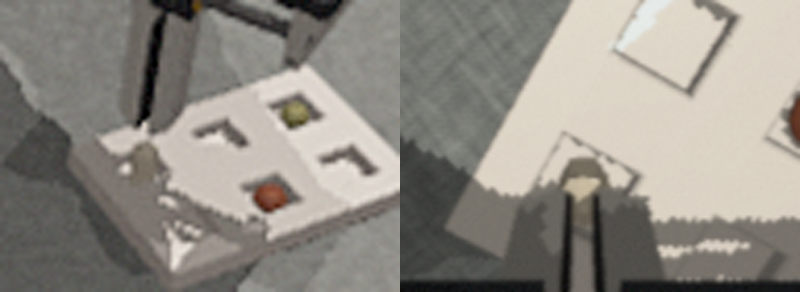

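```bash
python3 - <<'E'
from h import *
for n in ["scene","wrist","top"]:
    w=cloud(read_camera(n))
    d=spotter.outline_of("crystal",n)
    for e in d[:2]:
        q=w[e["pixels"]]; q=q[~np.isnan(q[:,0])]; print(n,round(e["score"],2),e["bbox"],np.median(q,0).round(4),q.min(0).round(4),q.max(0).round(4))
    near=(np.hypot(w[...,0]-.542,w[...,1]-.152)<.02)&(w[...,2]<.05)
    q=w[near]*1000
    H=np.full((14,14),0.)
    for x,y,z in q:
        i,j=int((x-521)//3),int((y-131)//3); H[i,j]=max(H[i,j],z)
    print(n,"rows x from 521, cols y from 131");print(H.astype(int))
E
```

```text
scene 0.36 [320.8, 165.4, 325.3, 173.5] [0.5467 0.1485 0.0207] [0.5413 0.1434 0.0084] [0.5503 0.1549 0.0302]
scene rows x from 521, cols y from 131
[[ 0  0  0  0  0  0 15  0  0  0  0  0  0  0]
 [ 0  0  0 12 12 16  0  0  0 15 14  0  0  0]
 [ 0  0 13 13  4  0  0  0  0 15 14 14  0  0]
 [ 0 14  0 11 16 11  0  0  0  0 13 13  0  0]
 [ 0 13 15  0  0  0  0  0  0  0 16 14 18 14]
 [ 0  0  0  6 24  0 49  0  0 13  7 12 14  0]
 [16  0  0  6 18 48 49  0  0 13 15 14 12 15]
 [ 0 14 48  4 46 30 31 29 26  0 12 15  0  0]
 [16 14 47 46 23 48 26 26 26  0 13  0 14 14]
 [ 0 14  0  0  0 47 25  0  0  0 13 14  0  0]
 [ 0 13 15  0  0 48 49  0 14 13 13  0 17  0]
 [ 0  0 15  0  0 14 48 49 15  0 13 14  0  0]
 [ 0  0  0 13  0 13 16 14 14 14  0  0  0  0]
 [ 0  0  0  0 15  0 15  0  0  0  0  0  0  0]]
wrist 0.72 [245.7, 204.1, 258.7, 224.6] [0.5391 0.1539 0.0239] [0.5348 0.1466 0.005 ] [0.5473 0.1585 0.0301]
wrist rows x from 521, cols y from 131
[[ 0  0  0  0 13 14 14 14 14 13  0  0  0  0]
 [ 0  0 12 14 14 49 14 14 14 13 14 14  0  0]
 [ 0 12 14 14 14 14 49 46 12 14 13 15 13  0]
 [ 0 14 14 14 14 14 49 48  4 14 14 13 
[... 229 characters left out ...]
3]
 [ 0  0  0  9  0  0 22  0  4  4 13 13 14 13]
 [ 0  0 13 13  0  0  0  0  3 12 14 14 13  0]
 [ 0  0 14 13 11  0  0  0  0  0 14 13 13  0]
 [ 0  0 13 14  7  0  0  0  0  0 14  0  0  0]
 [ 0  0  0  0  0  0  0  0  0  0  0  0  0  0]]
top rows x from 521, cols y from 131
[[0 0 0 0 0 0 0 0 0 0 0 0 0 0]
 [0 0 0 0 0 0 0 0 0 0 0 0 0 0]
 [0 0 0 0 0 0 0 0 0 0 0 0 0 0]
 [0 0 0 0 0 0 0 0 0 0 0 0 0 0]
 [0 0 0 0 0 0 0 0 0 0 0 0 0 0]
 [0 0 0 0 0 0 0 0 0 0 0 0 0 0]
 [0 0 0 0 0 0 0 0 0 0 0 0 0 0]
 [0 0 0 0 0 0 0 0 0 0 0 0 0 0]
 [0 0 0 0 0 0 0 0 0 0 0 0 0 0]
 [0 0 0 0 0 0 0 0 0 0 0 0 0 0]
 [0 0 0 0 0 0 0 0 0 0 0 0 0 0]
 [0 0 0 0 0 0 0 0 0 0 0 0 0 0]
 [0 0 0 0 0 0 0 0 0 0 0 0 0 0]
 [0 0 0 0 0 0 0 0 0 0 0 0 0 0]]
```

```bash
python3 - <<'E'
from h import *
o=get_obs(); T=R.from_quat(o["orientation"])
for n in ["scene","wrist"]:
    w=cloud(read_camera(n)); q=(w.reshape(-1,3)-o["tcp_pos"]); q=q[~np.isnan(q[:,0])]; q=T.inv().apply(q)*1000
    k=(abs(q[:,0])<16)&(abs(q[:,1])<40)&(q[:,2]<0)
    print(n,"tool-z bins: count, x range, y range")
    for z in range(-80,0,5):
        s=q[k&(q[:,2]>=z)&(q[:,2]<z+5)]
        if len(s): print(z,len(s),np.percentile(s[:,0],[2,98]).round(),np.percentile(s[:,1],[2,50,98]).round())
E
```

```text
scene tool-z bins: count, x range, y range
-80 29 [-11.   3.] [-14.  -3.  13.]
-75 32 [-12.   6.] [-15.   3.  14.]
-70 25 [-11.   6.] [-13.   3.  14.]
-65 34 [-11.   6.] [-16.  -0.  14.]
-60 25 [-11.   7.] [-15.   3.  13.]
-55 30 [-12.   4.] [-15.  -1.  14.]
-50 28 [-12.   6.] [-14.  -1.  14.]
-45 27 [-11.   8.] [-15.   3.  13.]
-40 25 [-11.   5.] [-15.   1.  13.]
-35 16 [-11.   1.] [-12.  -4.   9.]
-30 7 [-11.   4.] [-6. -4.  3.]
-15 14 [-6.  1.] [-4.  0.  5.]
-10 14 [-7.  1.] [-7.  1.  7.]
-5 20 [-11.   8.] [-31.   4.  37.]
wrist tool-z bins: count, x range, y range
-80 104 [ 8. 10.] [-14.  -3.  13.]
-75 184 [ 8. 10.] [-14.   3.  14.]
-70 213 [-7. 10.] [-14.   2.  14.]
-65 161 [ 4. 10.] [-14.  -3.  14.]
-60 137 [ 8. 10.] [-14.  -3.  14.]
-55 125 [ 8. 10.] [-14.   3.  14.]
-50 117 [ 8. 10.] [-14.   3.  14.]
-45 104 [ 8. 10.] [-14.  -3.  14.]
-40 98 [ 8. 10.] [-13.  -3.  13.]
-35 62 [ 8. 10.] [-11.   3.  12.]
-30 32 [ 8. 10.] [-8. -0.  9.]
-25 1 [9. 9.] [5. 5. 5.]
-15 64 [-3.  3.] [-3.  0.  3.]
-10 93 [-6.  7.] [-4. -0.  4.]
-5 26 [2. 7.] [-5.  0.  6.]
```

Both cameras agree that the real fingertips end about 29 mm short of the reported TCP. The fingers closed above the crystal, which still stands untouched. I reopen and go lower in small steps, watching the force.

```bash
python3 -m inch '0 0 0 0 0 0 .03;0 0 0 0 0 0 .03;0 0 0 0 0 0 .03' && python3 -m inch '0 0 0 0 0 .008 .03;0 0 0 0 0 .015 .03;0 0 0 0 0 .02 .03;0 0 0 0 0 .02 .03'
cat >> h.py <<'E'
def tips(n="scene"):
    o=get_obs(); T=R.from_quat(o["orientation"]); c=read_camera(n)
    w=cloud(c); q=(w.reshape(-1,3)-o["tcp_pos"]); q=q[~np.isnan(q[:,0])]; q=T.inv().apply(q)*1000
    k=(abs(q[:,0])<16)&(abs(q[:,1])<45)&(q[:,2]<0)
    for z in range(-48,0,4):
        s=q[k&(q[:,2]>=z)&(q[:,2]<z+4)]
        if len(s): print(z,len(s),np.percentile(s[:,0],[2,98]).round(),np.percentile(s[:,1],[2,30,50,70,98]).round())
    return c
E
python3 - <<'E'
from h import *
goal(.542,.1515,-.012,51); tips("wrist"); print(); tips()
E
```

```text
time_s: 4.72
tcp_pos: [0.542, 0.1516, 0.0165]
orientation: [0.333, 0.943, 0.0, 0.0]
force: [-0.2, -0.1, 0.3]
opening: 0.0215
grasp_force: 0.0
time_s: 5.05
tcp_pos: [0.5412, 0.1514, -0.0051]
orientation: [0.333, 0.943, -0.001, -0.001]
force: [-0.0, 0.1, -1.0]
opening: 0.03
grasp_force: 0.0
d [-0.0006  0.0006  0.0069] rz 0.002 (alt -3.140) yaw 51.1 tilt [-2.4e-03 -5.0e-04 -1.0e+00] tcp [ 0.5412  0.1514 -0.0051] q6 -0.684 F [-0.02  0.06 -0.98] t 5.05
-48 102 [-7. 10.] [-26. -18. -15.  18.  26.]
-44 117 [-4. 10.] [-26. -16.  15.  17.  26.]
-40 94 [-7. 10.] [-26. -18. -15.  17.  26.]
-36 173 [-4. 10.] [-24.  -7.   1.  15.  25.]
-32 258 [-7. 10.] [-20.  -2.   1.   4.  19.]
-28 81 [-7. 10.] [-17.  -4.   2.   7.  18.]
-24 48 [-12.  13.] [-21.  -2.   1.   5.  36.]
-20 1930 [-15.  16.] [-24.  -3.  15.  32.  44.]
-16 123 [-15.   7.] [-34.  -6.  -2.   4.  16.]
-12 357 [-15.  10.] [-15.  -7.  -2.   8.  40.]
-8 607 [-14.  15.] [-45. -40. -35. -30.  12.]
-4 220 [-15.  15.] [-45. -41. -39. -35. -26.]

-48 23 [-12.   3.] [-26. -18. -16.  19.  26.]
-44 21 [-11.   6.] [-27. -17.  16.  22.  26.]
-40 21 [-11.   7.] [-27. -16.  14.  23.  26.]
-36 22 [-11.   7.] [-25. -17.  -9.   1.  20.]
-32 23 [-10.   3.] [-24. -11.  -1.   3.  18.]
-28 9 [-10.  -1.] [-15.  -2.   2.   5.  14.]
-24 48 [-16.  14.] [-33.   2.  16.  34.  43.]
-20 195 [-15.  15.] [-34. -14.  18.  29.  44.]
-16 27 [-16.  10.] [-39.  -5.   4.  12.  45.]
-12 33 [-15.   9.] [-38.  -9.   1.  34.  41.]
-8 13 [-16.  15.] [-45. -44. -42. -41. -37.]
-4 3 [-15.  10.] [-45. -44. -44. -40. -35.]
```

```bash
python3 -m inch '0 0 0 0 0 .003 .03;0 0 0 0 0 .0065 .03;0 0 0 0 0 .0065 .03;0 0 0 0 0 .0065 .02' 8; python3 -m inch '0 0 0 0 0 0 .012;0 0 0 0 0 0 .008;0 0 0 0 0 0 .006;0 0 0 0 0 0 .006;0 0 0 0 0 0 .006' 10
python3 - <<'E'
from h import *
goal(.542,.1515,-.012,51)
E
```

```text
time_s: 5.48
tcp_pos: [0.5419, 0.1516, -0.0101]
orientation: [0.333, 0.943, -0.0, -0.0]
force: [0.1, 0.5, -0.2]
opening: 0.026
grasp_force: 0.0
time_s: 5.9
tcp_pos: [0.5421, 0.1516, -0.0098]
orientation: [0.333, 0.943, 0.0, 0.0]
force: [-0.1, -0.2, 0.5]
opening: 0.0131
grasp_force: 10.0
d [ 0.     -0.0002  0.0022] rz 0.002 (alt -3.140) yaw 51.1 tilt [ 2.e-04  0.e+00 -1.e+00] tcp [ 0.5421  0.1516 -0.0098] q6 -0.684 F [-0.06 -0.21  0.46] t 5.9
```

```bash
python3 -m inch '0 0 0 0 0 -.005 .006;0 0 0 0 0 -.015 .006;0 0 0 0 0 -.04 .006;0 0 0 0 0 -.075 .006;0 0 0 0 0 -.075 .006' 15
python3 - <<'E'
from h import *
goal(.5115,-.0185,.065,51)
for n in ["wrist","scene","top"]:
    w=cloud(read_camera(n))
    for e in spotter.outline_of("crystal",n)[:1]:
        q=w[e["pixels"]]; q=q[~np.isnan(q[:,0])]; print(n,"crystal",e["score"],np.median(q,0).round(4),np.percentile(q,2,0).round(4),np.percentile(q,98,0).round(4))
    for zz,(lo,hi) in {"base":(.021,.028),"top":(.048,.06)}.items():
        q=w[(np.hypot(w[...,0]-.5112,w[...,1]+.0185)<.052)&(w[...,2]>lo)&(w[...,2]<hi)]
        if len(q)>20: c,r=cv2.minEnclosingCircle(q[:,:2].astype(np.float32)); print(n,zz,len(q),np.round(c,4),round(r,4))
E
```

```text
time_s: 6.32
tcp_pos: [0.5449, 0.1522, 0.072]
orientation: [0.333, 0.943, 0.002, 0.004]
force: [0.6, 0.3, 1.2]
opening: 0.0127
grasp_force: 15.0
d [-0.0811 -0.1539  0.0064] rz 0.002 (alt -3.140) yaw 51.1 tilt [ 0.0089  0.0019 -1.    ] tcp [0.5449 0.1522 0.072 ] q6 -0.684 F [0.58 0.26 1.25] t 6.32
wrist crystal 0.92 [0.5418 0.154  0.1062] [0.5378 0.147  0.0871] [0.5493 0.1587 0.1113]
wrist base 1717 [ 0.5117 -0.0192] 0.043
wrist top 73 [ 0.5112 -0.0186] 0.018
scene base 426 [ 0.5128 -0.0218] 0.0436
scene top 135 [ 0.5135 -0.021 ] 0.0186
top base 567 [ 0.511  -0.0183] 0.0433
top top 155 [ 0.5115 -0.0182] 0.0194
```

```bash
python3 -m inch '0 0 0 -.014 -.027 0 .006;0 0 0 -.031 -.06 0 .006;0 0 0 -.048 -.093 0 .006;0 0 0 -.065 -.124 0 .006;0 0 0 -.075 -.144 0 .006' && python3 -m inch '0 0 0 -.005 -.009 0 .006;0 0 0 -.005 -.009 0 .006;0 0 0 -.005 -.009 0 .006;0 0 0 -.005 -.009 0 .006'
python3 - <<'E'
from h import *
goal(.5115,-.0187,.04,51)
w=cloud(read_camera("wrist"))
for e in spotter.outline_of("crystal","wrist")[:1]:
        q=w[e["pixels"]]; q=q[~np.isnan(q[:,0])]; print("crystal",e["score"],np.median(q,0).round(4),np.percentile(q,2,0).round(4),np.percentile(q,98,0).round(4))
for lo,hi in [(.021,.028),(.05,.057)]:
    q=w[(np.hypot(w[...,0]-.5112,w[...,1]+.0185)<.05)&(w[...,2]>lo)&(w[...,2]<hi)]
    c,r=cv2.minEnclosingCircle(q[:,:2].astype(np.float32)); print(len(q),np.round(c,4),round(r,4))
E
```

```text
time_s: 7.03
tcp_pos: [0.5089, -0.0101, 0.0644]
orientation: [0.333, 0.943, -0.0, -0.001]
force: [0.7, -0.4, -0.1]
opening: 0.0131
grasp_force: 15.0
time_s: 7.37
tcp_pos: [0.5084, -0.0166, 0.0648]
orientation: [0.332, 0.943, 0.0, -0.0]
force: [0.1, 0.3, -1.0]
opening: 0.0133
grasp_force: 15.0
d [-0.0037  0.0003  0.0248] rz 0.003 (alt -3.139) yaw 51.2 tilt [-3.e-04  2.e-04 -1.e+00] tcp [ 0.5084 -0.0166  0.0648] q6 -0.998 F [ 0.12  0.28 -0.97] t 7.37
crystal 0.65 [ 0.5061 -0.0148  0.0988] [ 0.5016 -0.0221  0.0796] [ 0.5141 -0.0101  0.1039]
2788 [ 0.5115 -0.0197] 0.0426
446 [ 0.5098 -0.0183] 0.0171
```

```bash
python3 -m inch '0 0 0 -.0035 .0004 0 .006;0 0 0 -.0035 .0004 .012 .006;0 0 0 -.0035 .0004 .022 .006;0 0 0 -.0035 .0004 .022 .006;0 0 0 -.0035 .0004 .022 .006'
python3 - <<'E'
from h import *
goal(.5114,-.0185,.0325,51)
E
```

```text
time_s: 7.88
tcp_pos: [0.5109, -0.0194, 0.0425]
orientation: [0.333, 0.943, -0.0, -0.001]
force: [-0.1, -0.7, 0.2]
opening: 0.013
grasp_force: 15.0
d [0.0001 0.001  0.01  ] rz 0.002 (alt -3.139) yaw 51.1 tilt [-1.5e-03  2.0e-04 -1.0e+00] tcp [ 0.5109 -0.0194  0.0425] q6 -1.002 F [-0.14 -0.67  0.24] t 7.88
```

```bash
python3 -m inch '0 0 0 0 .0008 .003 .006;0 0 0 0 .0008 .006 .006;0 0 0 0 .0008 .0085 .006;0 0 0 0 .0008 .0085 .006;0 0 0 0 .0008 .0085 .006'
python3 - <<'E'
from h import *
goal(.5114,-.0185,.0322,51)
w=cloud(read_camera("scene")); q=w[(np.hypot(w[...,0]-.5132,w[...,1]+.021)<.012)&(w[...,2]>.054)&(w[...,2]<.09)]; print(np.percentile(q[:,2],[0,5,20,50])) if len(q) else 0
E
```

```text
time_s: 8.3
tcp_pos: [0.5117, -0.019, 0.0345]
orientation: [0.333, 0.943, -0.0, -0.0]
force: [0.4, 0.3, -0.4]
opening: 0.0126
grasp_force: 15.0
d [0.0005 0.0002 0.0023] rz 0.002 (alt -3.140) yaw 51.1 tilt [-2.e-04  0.e+00 -1.e+00] tcp [ 0.5117 -0.019   0.0345] q6 -1.001 F [ 0.42  0.29 -0.39] t 8.3
[0.05400308 0.05452194 0.06103365 0.07139935]
```

```bash
python3 -m inch '0 0 0 0 0 .001 .006;0 0 0 0 0 .002 .006;0 0 0 0 0 .002 .006;0 0 0 0 0 .002 .006'
```

```text
time_s: 8.68
tcp_pos: [0.5117, -0.019, 0.0325]
orientation: [0.333, 0.943, -0.0, -0.0]
force: [-0.5, 0.8, 0.5]
opening: 0.013
grasp_force: 15.0
```

```bash
python3 -m inch '0 0 0 0 0 .0008 .006;0 0 0 0 0 .0008 .006;0 0 0 0 0 .0008 .006;0 0 0 0 0 .0008 .006' 5
```

```text
time_s: 9.02
tcp_pos: [0.5119, -0.019, 0.0319]
orientation: [0.333, 0.943, 0.0, 0.0]
force: [-0.1, 1.3, 3.3]
opening: 0.0138
grasp_force: 5.0
```

```bash
python3 -m inch '0 0 0 0 0 -.0005 .016;0 0 0 0 0 -.0005 .02;0 0 0 0 0 -.0005 .03;0 0 0 0 0 -.0005 .04;0 0 0 0 0 -.0005 .04' && python3 -m inch '0 0 0 0 0 -.01 .04;0 0 0 0 0 -.03 .04;0 0 0 0 0 -.06 .06;0 0 0 0 0 -.09 .07;0 0 0 0 0 -.09 .08'
python3 - <<'E'
from h import *
for n in ["wrist","scene"]:
    c=read_camera(n); w=cloud(c)
    for e in spotter.outline_of("crystal",n)[:1]: print(n,e["score"],e["bbox"])
    q=w[(np.hypot(w[...,0]-.5115,w[...,1]+.019)<.0095)&(w[...,2]>.056)&(w[...,2]<.085)]
    t=q[q[:,2]>.067]; lo=q[q[:,2]<.066]
    print(n,len(q),q[:,2].max(),"tip",t.mean(0).round(4),"all",cv2.minEnclosingCircle(q[:,:2].astype(np.float32)))
    for zl in ((.021,.028),(.05,.0545)):
      b=w[(np.hypot(w[...,0]-.5115,w[...,1]+.019)<.05)&(w[...,2]>zl[0])&(w[...,2]<zl[1])]; print(cv2.minEnclosingCircle(b[:,:2].astype(np.float32)))
    if n=="wrist":
        cv2.imwrite("pics/p1.png",cv2.resize(c["img"][100:240,150:350][...,::-1],(800,560),interpolation=2))
goal(.52,-.2798,.12,90)
E
```

```text
time_s: 9.43
tcp_pos: [0.5116, -0.019, 0.0321]
orientation: [0.333, 0.943, -0.0, -0.0]
force: [0.5, -1.0, -0.0]
opening: 0.0366
grasp_force: 0.0
time_s: 9.85
tcp_pos: [0.5141, -0.0192, 0.1284]
orientation: [0.333, 0.943, 0.001, 0.004]
force: [1.4, -0.6, 1.0]
opening: 0.0563
grasp_force: 0.0
wrist 0.77 [247.4, 185.9, 258.1, 199.6]
wrist 157 0.0722959656591069 tip [ 0.5115 -0.0184  0.069 ] all ((0.5119346380233765, -0.01855495013296604), 0.007103186100721359)
((0.5114304423332214, -0.01959562860429287), 0.04265725240111351)
((0.5116040706634521, -0.019848812371492386), 0.017763948068022728)
scene 42 0.07189575421408767 tip [ 0.5145 -0.0212  0.069 ] all ((0.5127538442611694, -0.020289473235607147), 0.007564994506537914)
((0.5137784481048584, -0.021364038810133934), 0.04370053857564926)
((0.5136735439300537, -0.0216551274061203), 0.01795366033911705)
d [-0.1706 -0.1975  0.0016] rz -0.679 (alt 2.463) yaw 51.1 tilt [-1.1e-03  1.0e-04 -1.0e+00] tcp [ 0.5112 -0.0189  0.1217] q6 -1.001 F [-0.4   0.17  0.35] t 10.05
```

View pics/p1.png

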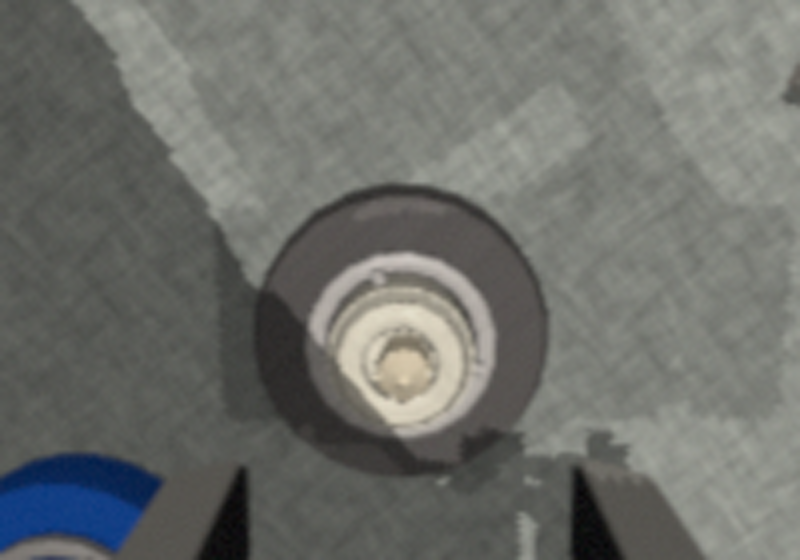

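The crop shows the crystal upright in the cup at crop (403,365), with its tip at z 0.072 and on the stand's axis. Next I move over the grey collar with no yaw change. The red collar stays clear, and joint 6 keeps room for the turn.

```bash
python3 -m inch '0 0 0 -.02 -.023 0 .08;0 0 0 -.044 -.051 0 .08;0 0 0 -.068 -.079 0 .08;0 0 0 -.092 -.107 0 .08;0 0 0 -.116 -.135 0 .08' && python3 -m inch '0 0 0 -.024 -.028 0 .08;0 0 0 -.0436 -.05 0 .08;0 0 0 -.0546 -.0625 0 .08;0 0 0 -.0546 -.0625 0 .08;0 0 0 -.0546 -.0625 0 .08'
python3 - <<'E'
from h import *
w=cloud(read_camera("wrist"))
for lo,hi in [(.05,.062)]:
    q=w[(np.hypot(w[...,0]-.5204,w[...,1]+.280)<.045)&(w[...,2]>lo)&(w[...,2]<hi)]
    c,r=cv2.minEnclosingCircle(q[:,:2].astype(np.float32)); print(len(q),np.round(c,4),round(r,4),q.mean(0))
goal(*c,-.008,51)
w=cloud(read_camera("scene"))
q=w[(np.hypot(w[...,0]-.52,w[...,1]+.282)<.045)&(w[...,2]>.05)&(w[...,2]<.062)]
if len(q): print("scene",cv2.minEnclosingCircle(q[:,:2].astype(np.float32)))
E
```

```text
time_s: 10.47
tcp_pos: [0.5165, -0.1984, 0.1211]
orientation: [0.333, 0.943, 0.0, -0.001]
force: [-0.2, -0.3, 0.4]
opening: 0.0798
grasp_force: 0.0
time_s: 10.88
tcp_pos: [0.5199, -0.2799, 0.1208]
orientation: [0.334, 0.943, 0.0, -0.001]
force: [0.2, 0.2, 0.2]
opening: 0.0801
grasp_force: 0.0
2354 [ 0.521  -0.2822] 0.0288 [ 0.52071593 -0.28203308  0.05387021]
d [-0.0029 -0.0018  0.1292] rz 0.002 (alt -3.140) yaw 51.1 tilt [-0.0017  0.0012 -1.    ] tcp [ 0.5201 -0.2791  0.1212] q6 -1.447 F [ 0.91 -0.45 -0.26] t 10.93
scene ((0.5216675996780396, -0.2823595404624939), 0.03019300103187561)
```

```bash
python3 -m inch '0 0 0 -.0022 -.0012 .02 .08;0 0 0 -.0022 -.0012 .05 .08;0 0 0 -.0022 -.0012 .08 .08;0 0 0 -.0022 -.0012 .1 .08;0 0 0 -.0022 -.0012 .11 .08' && python3 -m inch '0 0 0 0 0 .01 .08;0 0 0 0 0 .018 .08;0 0 0 0 0 .018 .08;0 0 0 0 0 .018 .08'
python3 - <<'E'
from h import *
w=cloud(read_camera("wrist"))
q=w[(np.hypot(w[...,0]-.5204,w[...,1]+.280)<.033)&(w[...,2]>.05)&(w[...,2]<.06)]
c,r=cv2.minEnclosingCircle(q[:,:2].astype(np.float32)); print(len(q),np.round(c,4),round(r,4))
goal(.5208,-.2813,-.008,51)
E
```

```text
time_s: 11.4
tcp_pos: [0.5204, -0.2801, 0.0094]
orientation: [0.332, 0.943, 0.0, -0.002]
force: [0.8, 0.1, -0.1]
opening: 0.08
grasp_force: 0.0
time_s: 11.73
tcp_pos: [0.5218, -0.2821, -0.0051]
orientation: [0.333, 0.943, -0.0, 0.0]
force: [-0.0, -0.3, 1.0]
opening: 0.0803
grasp_force: 0.0
6251 [ 0.5209 -0.2824] 0.0288
d [0.0016 0.0001 0.0032] rz 0.002 (alt -3.140) yaw 51.1 tilt [ 1.1e-03 -7.0e-04 -1.0e+00] tcp [ 0.522  -0.2823 -0.0048] q6 -1.45 F [0.43 0.3  0.4 ] t 11.78
```

```bash
python3 -m inch '0 0 0 .0009 0 .002 .08;0 0 0 .0009 0 .002 .07;0 0 0 .0009 0 .002 .06;0 0 0 .0009 0 .002 .05;0 0 0 .0009 0 .002 .05' 25;  python3 -m inch '0 0 0 0 0 0 .05;0 0 0 0 0 0 .05;0 0 0 0 0 0 .05;0 0 0 0 0 0 .05' 30
python3 - <<'E'
from h import *
w=cloud(read_camera("wrist"))
q=w[(np.hypot(w[...,0]-.5209,w[...,1]+.282)<.033)&(w[...,2]>.05)&(w[...,2]<.06)]
c,r=cv2.minEnclosingCircle(q[:,:2].astype(np.float32)); print(len(q),np.round(c,4),round(r,4))
goal(*c,.05,51)
E
```

```text
time_s: 12.2
tcp_pos: [0.5209, -0.2817, -0.0075]
orientation: [0.333, 0.943, -0.0, 0.0]
force: [0.2, 0.5, 1.5]
opening: 0.0575
grasp_force: 25.0
time_s: 12.53
tcp_pos: [0.5209, -0.2817, -0.0075]
orientation: [0.333, 0.943, -0.0, 0.0]
force: [-1.0, 0.5, 3.2]
opening: 0.0576
grasp_force: 30.0
6347 [ 0.5166 -0.2786] 0.0318
d [ 0.0052 -0.0003 -0.0576] rz 0.002 (alt -3.140) yaw 51.1 tilt [ 2.e-04 -2.e-04 -1.e+00] tcp [ 0.5209 -0.2817 -0.0076] q6 -1.449 F [-1.07  0.39  3.79] t 12.58
```

```bash
python3 -m inch '0 0 0 0 0 -.01 .05;0 0 0 0 0 -.03 .05;0 0 0 0 0 -.06 .05;0 0 0 0 0 -.09 .05;0 0 0 0 0 -.1 .05' 40 && python3 -m inch '0 0 0 0 0 0 .05;0 0 0 0 0 0 .05'
python3 - <<'E'
from h import *
w=cloud(read_camera("scene")); o=get_obs()
q=w[(np.hypot(w[...,0]-.5225,w[...,1]+.284)<.04)&(w[...,2]>.03)&(w[...,2]<.2)]; r=q[:,2]; print("zmin etc",np.percentile(r,[0,1,3,10]).round(4))
goal(.5115,-.019,.092,51)
E
```

```text
time_s: 13.0
tcp_pos: [0.5221, -0.2823, 0.0969]
orientation: [0.333, 0.943, -0.001, 0.003]
force: [0.7, -0.9, -0.7]
opening: 0.0575
grasp_force: 40.0
time_s: 13.17
tcp_pos: [0.5205, -0.2814, 0.0915]
orientation: [0.333, 0.943, 0.0, -0.0]
force: [-0.2, -0.1, -3.3]
opening: 0.0569
grasp_force: 40.0
zmin etc [0.0979 0.1002 0.1028 0.1103]
d [ 0.1712  0.1986 -0.0011] rz 0.002 (alt -3.140) yaw 51.1 tilt [-0.0019  0.0012 -1.    ] tcp [ 0.5201 -0.2811  0.0905] q6 -1.45 F [-0.91 -0.41 -2.28] t 13.22
```

```bash
python3 -m inch '0 0 0 .013 .015 0 .05;0 0 0 .037 .043 0 .05;0 0 0 .061 .071 0 .05;0 0 0 .085 .099 0 .05;0 0 0 .109 .127 0 .05' && python3 -m inch '0 0 0 .024 .028 0 .05;0 0 0 .042 .049 0 .05;0 0 0 .057 .0665 0 .05;0 0 0 .062 .0716 0 .05;0 0 0 .062 .0716 0 .05' && python3 -m inch '0 0 0 0 0 0 .05;0 0 0 0 0 0 .05'
python3 - <<'E'
from h import *
goal(.5115,-.019,.0525,51)
for n in ("wrist","scene"):
    w=cloud(read_camera(n))
    for lo,hi in [(.021,.028),(.145,.165)]:
        q=w[(np.hypot(w[...,0]-.5115,w[...,1]+.019)<.05)&(w[...,2]>lo)&(w[...,2]<hi)]
        if len(q)>20: c,r=cv2.minEnclosingCircle(q[:,:2].astype(np.float32)); print(n,lo,len(q),np.round(c,4),round(r,4))
E
```

```text
time_s: 13.63
tcp_pos: [0.5143, -0.1125, 0.0902]
orientation: [0.333, 0.943, -0.0, -0.002]
force: [1.2, 1.0, -0.9]
opening: 0.0574
grasp_force: 40.0
time_s: 14.05
tcp_pos: [0.5116, -0.0184, 0.0908]
orientation: [0.332, 0.943, -0.0, -0.001]
force: [0.4, 0.2, -1.5]
opening: 0.0572
grasp_force: 40.0
time_s: 14.22
tcp_pos: [0.5122, -0.0207, 0.0916]
orientation: [0.333, 0.943, -0.0, -0.0]
force: [-0.5, 0.3, -2.5]
opening: 0.0572
grasp_force: 40.0
d [0.0016 0.0009 0.0391] rz 0.001 (alt -3.141) yaw 51.1 tilt [-1.e-03 -1.e-04 -1.e+00] tcp [ 0.5122 -0.0207  0.0916] q6 -1.003 F [-0.5   0.27 -2.45] t 14.22
wrist 0.021 1878 [ 0.5113 -0.0196] 0.0427
wrist 0.145 7183 [ 0.505 -0.015] 0.0409
scene 0.021 426 [ 0.5135 -0.022 ] 0.0436
scene 0.145 578 [ 0.5152 -0.0242] 0.0419
```

```bash
python3 -m inch '0 0 0 .0013 .001 .01 .05;0 0 0 .0013 .001 .025 .05;0 0 0 .0013 .001 .038 .05;0 0 0 .0013 .001 .038 .05;0 0 0 .0013 .001 .038 .05' && python3 -m inch '0 0 0 0 0 .004 .05;0 0 0 0 0 .007 .05;0 0 0 0 0 .007 .05'
python3 - <<'E'
from h import *
goal(.5115,-.019,.0305,51)
E
```

```text
time_s: 14.73
tcp_pos: [0.5115, -0.0183, 0.0536]
orientation: [0.333, 0.943, -0.0, -0.001]
force: [0.1, 0.2, -1.7]
opening: 0.0574
grasp_force: 40.0
time_s: 14.98
tcp_pos: [0.5119, -0.0181, 0.0471]
orientation: [0.333, 0.943, -0.0, -0.0]
force: [0.9, 0.4, -1.1]
opening: 0.0569
grasp_force: 40.0
d [-0.0002 -0.001   0.0166] rz 0.002 (alt -3.140) yaw 51.1 tilt [-0. -0. -1.] tcp [ 0.5119 -0.0181  0.0471] q6 -0.999 F [ 0.87  0.44 -1.07] t 14.98
```

```bash
python3 -m inch '0 0 0 0 -.0008 .003 .05;0 0 0 0 -.0008 .006 .05;0 0 0 0 -.0008 .009 .05;0 0 0 0 -.0008 .009 .05' && python3 -m inch '0 0 0 0 0 .003 .05;0 0 0 0 0 .0055 .05;0 0 0 0 0 .0055 .05'
python3 - <<'E'
from h import *
goal(.5115,-.019,.0305,51); print(get_obs()["wrist_torque"])
E
```

```text
time_s: 15.32
tcp_pos: [0.5112, -0.0186, 0.0376]
orientation: [0.333, 0.943, -0.0, -0.0]
force: [0.4, -0.2, -2.2]
opening: 0.0571
grasp_force: 40.0
time_s: 15.57
tcp_pos: [0.5112, -0.0186, 0.0322]
orientation: [0.333, 0.943, -0.0, -0.0]
force: [-0.3, 0.7, -1.5]
opening: 0.0572
grasp_force: 40.0
d [-0.0005 -0.0001  0.0017] rz 0.002 (alt -3.140) yaw 51.1 tilt [-7.e-04  0.e+00 -1.e+00] tcp [ 0.5112 -0.0186  0.0322] q6 -1.0 F [-0.29  0.7  -1.51] t 15.57
[-0.03236429 -0.00350551 -0.01612093]
```

```bash
python3 -m inch '0 0 0 0 0 .0015 .05;0 0 0 0 0 .002 .05;0 0 0 0 0 .002 .05;0 0 0 0 0 .002 .05'
```

```text
time_s: 15.9
tcp_pos: [0.5115, -0.0187, 0.0308]
orientation: [0.333, 0.943, 0.0, 0.0]
force: [-0.6, -1.7, -1.4]
opening: 0.0576
grasp_force: 40.0
```

```bash
python3 -m inch '0 0 0 0 0 .0005 .05;0 0 0 0 0 .0005 .05;0 0 0 0 0 .0005 .05'
```

```text
time_s: 16.15
tcp_pos: [0.5116, -0.0187, 0.0303]
orientation: [0.333, 0.943, 0.0, 0.0]
force: [0.4, -0.4, -0.6]
opening: 0.0573
grasp_force: 40.0
```

```bash
python3 -m inch '0 0 0 0 0 .0005 .05;0 0 0 0 0 .0005 .05;0 0 0 0 0 .0005 .05'; python3 -m inch '0 0 0 0 0 .0005 .05;0 0 0 0 0 .0005 .05;0 0 0 0 0 .0005 .05'
```

```text
time_s: 16.4
tcp_pos: [0.5117, -0.0187, 0.0301]
orientation: [0.333, 0.943, 0.0, 0.0]
force: [-1.0, 0.3, 4.3]
opening: 0.0578
grasp_force: 40.0
time_s: 16.65
tcp_pos: [0.5118, -0.0187, 0.0299]
orientation: [0.333, 0.943, 0.0, 0.0]
force: [-2.8, 0.1, 9.0]
opening: 0.0575
grasp_force: 40.0
```

```bash
python3 -m inch '0 0 0 0 0 -.0007 .05;0 0 .05 0 0 -.0007 .05;0 0 .1 0 0 -.0007 .05;0 0 .1 0 0 -.0007 .05' && python3 -m inch '0 0 .05 0 0 0 .05;0 0 .1 0 0 0 .05;0 0 .1 0 0 0 .05'
```

```text
time_s: 16.98
tcp_pos: [0.5117, -0.0187, 0.0301]
orientation: [0.381, 0.925, 0.0, 0.0]
force: [1.0, 0.2, 3.7]
opening: 0.0573
grasp_force: 40.0
time_s: 17.23
tcp_pos: [0.5117, -0.0187, 0.0301]
orientation: [0.426, 0.905, 0.0, 0.0]
force: [0.9, -0.9, 3.3]
opening: 0.0567
grasp_force: 40.0
```

```bash
for i in 1; do python3 -m inch '0 0 .05 0 0 0 .05;0 0 .1 0 0 0 .05;0 0 .1 0 0 0 .05' && python3 -m inch '0 0 .05 0 0 0 .05;0 0 .1 0 0 0 .05;0 0 .1 0 0 0 .05' && python3 -m inch '0 0 .05 0 0 0 .05;0 0 .1 0 0 0 .05;0 0 .1 0 0 0 .05'; done | grep -E "time|tcp|^force"
```

```text
time_s: 17.48
tcp_pos: [0.5116, -0.0187, 0.0301]
force: [0.2, -0.4, 4.2]
time_s: 17.73
tcp_pos: [0.5115, -0.0186, 0.0299]
force: [-0.6, 0.8, 2.8]
time_s: 17.98
tcp_pos: [0.5111, -0.0186, 0.0295]
force: [0.3, -0.2, -2.0]
```

The push force fell from 3 N to −2 N and the tool dropped, so the keyways look aligned. I push down gently.

```bash
python3 -m inch '0 0 0 0 0 .0008 .05;0 0 0 0 0 .0015 .05;0 0 0 0 0 .0015 .05;0 0 0 0 0 .0015 .05' | grep -E "time|tcp|^force"
```

```text
time_s: 18.32
tcp_pos: [0.5114, -0.0188, 0.0283]
force: [1.4, -1.9, -2.5]
```

```bash
(python3 -m inch '0 0 0 0 0 .0015 .05;0 0 0 0 0 .003 .05;0 0 0 0 0 .003 .05;0 0 0 0 0 .003 .05' && python3 -m inch '0 0 0 0 0 .0015 .05;0 0 0 0 0 .003 .05;0 0 0 0 0 .003 .05;0 0 0 0 0 .003 .05') | grep -E "time|tcp|^force"; python3 -c "
from h import *
print(get_obs()['wrist_torque']); goal(.5115,-.0188,.016)"
```

```text
time_s: 18.65
tcp_pos: [0.5114, -0.0187, 0.0252]
force: [0.5, -1.2, -3.4]
time_s: 18.98
tcp_pos: [0.5117, -0.0187, 0.0226]
force: [0.1, -2.5, 2.2]
[-0.43181949 -0.10321162 -0.04026515]
d [-0.     -0.0002  0.0066]  yaw 22.5 tilt [ 4.e-04 -1.e-04 -1.e+00] tcp [ 0.5117 -0.0187  0.0226] q6 -0.5 F [ 0.08 -2.53  2.22] t 18.98
```

```bash
(python3 -m inch '0 0 0 0 0 .0015 .05;0 0 0 0 0 .003 .05;0 0 0 0 0 .003 .05' 50 && python3 -m inch '0 0 0 0 0 .001 .05;0 0 0 0 0 .002 .05;0 0 0 0 0 .002 .05;0 0 0 0 0 .002 .05') | grep -E "time|tcp|^force|grasp"
```

```text
time_s: 19.23
tcp_pos: [0.5116, -0.0187, 0.0194]
force: [1.5, -2.8, 1.6]
grasp_force: 50.0
time_s: 19.57
tcp_pos: [0.5116, -0.0187, 0.0175]
force: [1.2, -2.2, 3.3]
grasp_force: 50.0
```

```bash
(python3 -m inch '0 0 0 0 0 .0008 .05;0 0 0 0 0 .0008 .05;0 0 0 0 0 .0008 .05' && python3 -m inch '0 0 0 0 0 .0006 .05;0 0 0 0 0 .0006 .05;0 0 0 0 0 .0006 .05' && python3 -m inch '0 0 0 0 0 .0006 .05;0 0 0 0 0 .0006 .05;0 0 0 0 0 .0006 .05') | grep -E "time|tcp|^force|grasp"
```

```text
time_s: 19.82
tcp_pos: [0.5116, -0.0187, 0.0167]
force: [0.9, -1.7, 3.8]
grasp_force: 50.0
time_s: 20.07
tcp_pos: [0.5117, -0.0187, 0.0164]
force: [-1.0, -3.0, 8.9]
grasp_force: 50.0
time_s: 20.32
tcp_pos: [0.5117, -0.0187, 0.0164]
force: [-4.4, -2.5, 17.5]
grasp_force: 50.0
```

Force rises steeply at TCP z 0.0164, which matches the 14 mm drop from the pins to home. I check the collar in the cameras before handing in.

```bash
python3 - <<'E'
from h import *
goal(.5115,-.0188,.016)
vs=[]
for n in ("scene","wrist"):
    c=read_camera(n); w=cloud(c); vs.append(c["img"])
    q=w[(np.hypot(w[...,0]-.5115,w[...,1]+.019)<.02)&(w[...,2]>.06)&(w[...,2]<.1)]
    print(n,len(q),np.percentile(q[:,2],[5,25,50,75,95]).round(4)); A=np.c_[q[:,:2]-[.5115,-.019],np.ones(len(q))]
    k=abs(q[:,2]-np.median(q[:,2]))<.004; print("plane",np.linalg.lstsq(A[k],q[k,2],rcond=None)[0].round(3))
a=cv2.resize(vs[0][115:205,190:310],(400,300),interpolation=2); b=cv2.resize(vs[1][130:280,155:355],(400,300),interpolation=2)
cv2.imwrite("pics/f.png",np.hstack([a,b])[...,::-1])
E
```

```text
d [-0.     -0.0002  0.0004]  yaw 22.5 tilt [ 5.e-04 -2.e-04 -1.e+00] tcp [ 0.5117 -0.0187  0.0164] q6 -0.5 F [-4.43 -2.54 17.47] t 20.32
scene 91 [0.077  0.0781 0.0786 0.0791 0.0801]
plane [-0.013  0.009  0.079]
wrist 3327 [0.0763 0.0769 0.0773 0.0777 0.0782]
plane [-0.001  0.001  0.077]
```

View pics/f.png

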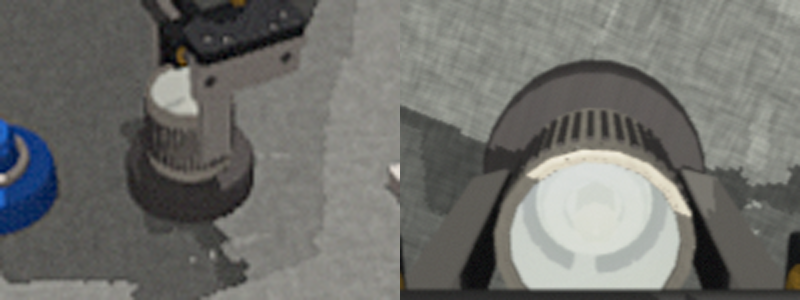

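The collar sits flush on the base and level. The window is at z 0.0773 against 0.0539 on the table, so it rose 23.4 mm where home is 24 mm. The crystal shows through the glass, so I hand in.

```bash
python3 -c "
from rig import env
print(env.close_job())"
```

```text
the job is handed in; nothing more can be done
None
```

The crystal stands in the cup and the collar is keyed over the pins and pressed flush on the base, gripped at 50 N and held down with about 17 N; I handed the job in at about 20 s, and it returned no verdict.

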